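# Close the battery dock and set the charge timer

### The arm

A 6-joint arm with a two-finger parallel gripper is mounted at the origin on the work surface. World frame = base frame: x ahead of the robot, y to its left, z up, the work surface at z = 0. Lengths are in m, angles in degrees, forces in N, time in s.
With the tool pointing down it reaches from about 0.4 to 0.825 m from the base axis. Payload 7 kg.
Tool frame: the origin (TCP) lies on the centre line of the jaws, within the pads' length; the fingertips stand 8 mm ahead of it and the grasp point (between the pads) lies 11 mm behind it; z points along the fingers, y is the line along which they close (so a half turn about z gives the same grasp; the last joint's range is limited). The gripper opens to 88 mm and grips with 3 to 60 N. Pads are 19 mm wide; open, the fingers measure 130 mm over their backs; the gripper's body (78 mm by 193 mm) begins 47 mm behind the grasp point.
Start: joints at [-58.149, 20.546, 0.682, 0, -70.136, -16.507], TCP at [0.179, -0.651, 0.235] pointing down, gripper open.
Joint ranges: [-176.03, 176.03], [-82.01, 121.73], [-58.28, 71.71], [-173.87, 95.51], [-174.79, -0.11], [-173.66, 173.66]. Speed limits (degrees/s): [136.94, 136.94, 172.46, 180, 180, 180].

### API

Orientations are given as [roll, pitch, yaw] about the fixed x, y, z axes, in that order (R = Rz(yaw) Ry(pitch) Rx(roll)).
In Python, from plant import r gives the robot as it stands.
- The arm moves only by the tool carry_out, never from a script. Its argument "targets" is a list of rows, each a list of 6 numbers: the shift along the tool's x, y, z scaled (see below), then the turn, a rotation vector about the tool's x, y, z scaled (see below). A call has 1 to 5 rows; each row shifts and turns the commanded pose from where the row before left it, along the tool's axes as they then stand; what a row does not reach is not made up. The controller multiplies each number of a shift by 0.5 m and each number of a turn by 60 degrees. A row lasts 1/8 s, in which the tool goes at most 62.5 mm and 10.7 degrees, less where a joint would pass 70% of its speed; a pose out of reach is approached as far as the arm can. A call with a number of a shift or a turn outside -1 to 1 is refused whole. A call with a gripper value outside its range is refused whole. "hand" is the opening, from 0 (shut) to 1 (fully open), set as the call begins (left out, the last holds). The fingers move at their own pace and stop on an object; "squeeze" is the grip in N (left out, the last holds). Time passes only in rows, so rows that do not move let the fingers close. It gives the time, the measured TCP pose, the force, the opening and the grip force at its end, in the units of the state.
- r.get_state(): the state, without advancing time (a new reading comes with each control period).
- r.capture(name): name is "scene" or "side" or "wrist"; returns the picture (420x560x3 uint8, red, green, blue); there is no depth.
- r.camera_info(name): a dict with "K" (3x3 intrinsics, pixels), "distortion" ([k1, k2, p1, p2, k3] as OpenCV has them; the pictures are not rectified), "eye" and "attitude" of the camera in the world. Camera axes: x right, y down, z forward; pixel columns grow to the right and rows downward; lengths in m; the calibration is good to about 2 mm. A picture is of the moment at which its call begins: read the wrist's pose just before it. camera_info takes no time and is no camera call; for the wrist camera it gives the pose at the moment of the call.
- r.close_job(): hands the job in; it is judged then, once.
The state is a dict: "time_s": time; "joints": joint angles; "qd": joint speeds; "joint_torque": joint torques, N m; "tcp_pos": TCP position; "eef_rot": TCP orientation; "contact_force": force on the tool from outside, world axes, zero at the start; "moment": the same for the moment, N m; "gripper_width": finger opening in m; "gripper_force": force on a finger pad.
Only numpy, scipy, OpenCV 4.12 (cv2) and the standard library are available. Lean on these libraries where they do the work, as an engineer would, in place of code of your own. Each camera call takes 0.05 s, during which the arm holds its last target. There are 200 camera calls.

### The job

A vacuum cleaner battery is waiting in its charging dock. First slide the dock's green cover fully home over the battery bay, then wind the timer: twist its dial clockwise past the top (red, 30 minute) mark, and turn it back down to 20 minutes (the green mark). Leave the other things on the table where they are.

Things in the scene. Friction and masses are not known exactly. Their poses are not given: they have to be found in the camera images.
- dock: grey battery charging dock, fixed to the table, 220 mm along its x, 120 mm along its y; its flat top is 50 mm above the table and black rails along the edges rise to 58 mm. The open bay, with a black battery clipped inside below the top, is in its -x half (the half nearer the robot). Origin: centre of its underside; z up.
- cover (a joint): slide position, in m, of the lime green flat cover (100 x 102 mm, 5 mm thick, top 55 mm above the table) that runs along the dock's x: 0 = fully home over the bay against its end stop, 0.095 = fully open at the stop over the dock's +x half. Closing moves it to the dock's -x. It is stiff by about 2 N and stays where it is left.
- cover_grip (a point): centre of the upright lime rib across the middle of the cover, by which it is moved: 14 mm thick along x, 70 mm long along y, it rises from 55 to 85 mm above the table; this point is 70 mm above the table. Axes as the dock's. With the cover home it lies at x = -0.051 m, y = 0 in the dock's frame.
- timer: round white wind-up timer, fixed to the table, 136 mm across, case top 40 mm above the table; round its rim are seven marks without figures, one each 5 minutes, from 0 at its +x clockwise (seen from above) to the top mark, 30 minutes, 0.3 rad apart. The 20 minute mark is green, the 30 minute mark (the last one) is red, the others black. Origin: centre of its underside; z up.
- dial (a joint): angle of the timer's black dial, in rad, clockwise seen from above: 0.06 rad a minute; 0 = pointer at the 0 mark (timer's +x), 1.2 = 20 minutes (green), 1.8 = 30 minutes, the top mark (red), 2.2 = stop. Friction about 0.06 N m; it stays where it is left and turns both ways.
- dial_grip (a point): on the dial's axis, half way up its grip bar, 66 mm above the table. The bar is 74 mm long, 16 mm thick, and rises from 49 mm (dial disc, 88 mm across) to 79 mm above the table. x axis: along the bar towards the end with the white pointer stripe; y: across the bar; z up. World direction of x = the timer's yaw minus the dial angle.
- torch: loose black and yellow torch, 150 mm long, 38 mm across, lying along its x; origin under its middle
- spare: loose black spare battery pack, 110 x 70 mm and 59 mm high; origin under its centre
- paint_can: loose white and dark pink tin, 100 mm across, 110 mm high; origin under its centre
- spray: loose green bottle with red cap, 66 mm across, 190 mm high; origin under its centre
- tape: loose brown roll of tape lying flat, 100 mm across, 48 mm high; origin under its centre
- nozzle: loose black vacuum floor nozzle, 77 x 200 mm and 43 mm high, with a blue stub that sticks out 90 mm from its origin to its +x; origin under its centre
- screwdriver: loose screwdriver, red handle, 200 mm long, lying along its x; origin under its middle

How it is judged (in metres and radians):
On the way, in this order (a step that is already met when the one before it is completed fails the run):
1. the cover is fully home over the bay, before the timer is wound (value of joint cover below 0.006 m), for 0.2 s.
2. the dial has been turned past the top (30 minute) mark (value of joint dial above 1.81 rad), for 0.1 s.
At the end, for the whole second after the job is handed in: the cover is home over the bay (within 6 mm of its stop) and the dial is at rest at 20 minutes, give or take 2 minutes (0.12 rad) (value of joint cover below 0.006 m and value of joint dial between 1.08 and 1.32 rad and velocity of joint dial between -0.05 and 0.05 rad/s); the robot touches nothing.
It fails at once if one of the loose bystanders (torch, spare battery, tin, bottle, tape, nozzle, screwdriver) is moved by more than 30 mm (distance of any of torch, spare, paint_can, spray, tape, nozzle, screwdriver from where it was at the start of the episode above 0.03 m).
It also fails if it takes over 67 s, if anything falls off the work surface, if the arm or the gripper's body presses on something with over 40 N, if the wrist force passes 120 N, or if a joint passes its speed limit or range.

## Working session

There is one attempt and no reset: what is moved stays moved. The work goes in short steps, Python scripts to look and compute and a tool call to move; the robot and the scene stay as the last step left them, time stands still between calls to the robot, and variables do not carry over. Pictures are saved under pics/ and viewed, at most 10 in all, crops included, and the job is handed in when it is done.

Besides the shell and the picture viewer there is one more tool, called after "Emit:" by a JSON object that holds its "op" and its "data", one argument or row to a line. carry_out: Moves the arm, as the interface text tells. Its arguments: {"type":"object","properties":{"targets":{"type":"array","items":{"type":"array","items":{"type":"number","minimum":-1,"maximum":1}}},"hand":{"type":"number"},"squeeze":{"type":"number"}},"required":["targets"]}

```bash
mkdir -p pics; python3 - <<'E'
from plant import r
import cv2
for n in ("scene","side"):
    im=r.capture(n); cv2.imwrite(f"pics/{n}0.png",im[:,:,::-1])
    i=r.camera_info(n); print(i)
print(r.get_state())
E
```

```text
{'K': array([[457.53833159,   0.        , 283.2217599 ],
       [  0.        , 457.53833159, 199.50494034],
       [  0.        ,   0.        ,   1.        ]]), 'distortion': array([-0.10619895,  0.        ,  0.        ,  0.        ,  0.        ]), 'eye': array([0.98246654, 0.77970947, 1.18460029]), 'attitude': array([-141.71921494,   -0.16622185,  151.57776343])}
{'K': array([[407.70407476,   0.        , 271.97084096],
       [  0.        , 407.70407476, 210.88158154],
       [  0.        ,   0.        ,   1.        ]]), 'distortion': array([-0.06997863,  0.        ,  0.        ,  0.        ,  0.        ]), 'eye': array([0.0318157 , 0.78371139, 0.65508672]), 'attitude': array([-121.51618473,    0.16141265, -145.48388585])}
{'time_s': 0.1, 'joints': array([-5.81485049e+01,  2.05869040e+01,  6.38986362e-01, -1.75689427e-02,
       -7.01375440e+01, -1.65072221e+01]), 'qd': array([ 0.01453732, -0.10458973,  0.14639887,  0.0771462 ,  0.0269352 ,
       -0.02759598]), 'joint_torque': array([-1.51791290e-03, -5.84163845e+01,  2.93752581e+01,  7.01562747e+00,
        1.00997166e-02, -4.79220512e-05]), 'tcp_pos': array([ 0.17847609, -0.6505241 ,  0.23372145]), 'eef_rot': array([ 1.79913367e+02, -8.44879434e-03, -1.64661702e+02]), 'contact_force': array([ 0.25867039, -0.78096462, -0.01004301]), 'moment': array([-0.00092701,  0.04472024, -0.01016528]), 'gripper_force': 0.0, 'gripper_width': 0.08729771782444601}
```

View pics/scene0.png

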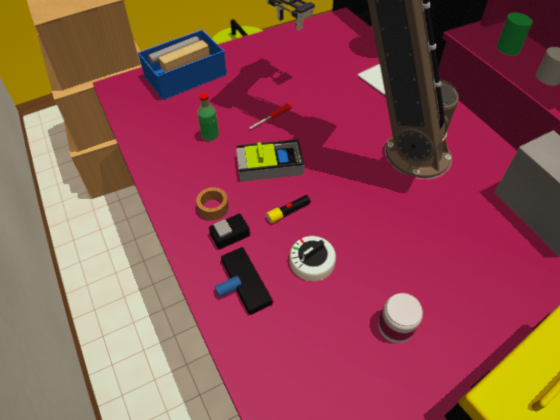

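View pics/side0.png

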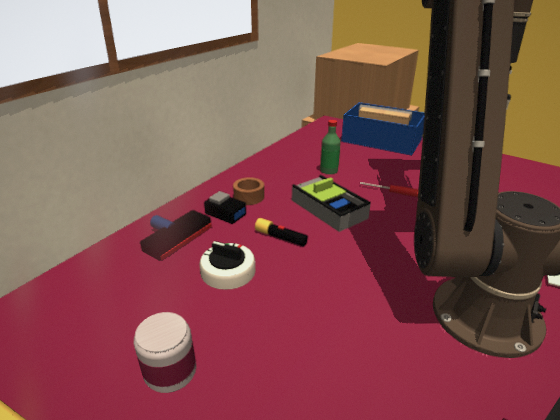

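The scene view shows the dock at about (270,158) with the cover open toward the left, the timer at (312,257), the torch between them at (290,208), and the bottle at (207,120). The side view has the dock at (330,200) and the timer at (228,263). I'll enlarge both.

```bash
python3 - <<'E'
import cv2,numpy as np
def t(n,x,y): 
    return cv2.resize(cv2.imread(f"pics/{n}0.png")[y:y+60,x:x+80],(400,300),interpolation=cv2.INTER_CUBIC)
cv2.imwrite("pics/crop1.png",np.vstack([np.hstack([t("scene",230,130),t("scene",272,228)]),np.hstack([t("side",290,170),t("side",188,235)])]))
E
cat >h.py <<'E'
import numpy as np,cv2
from plant import r
from scipy.spatial.transform import Rotation as R
def cam(n):
    i=r.camera_info(n); return i['K'],i['distortion'],i['eye'],R.from_euler('xyz',i['attitude'],degrees=True).as_matrix()
def px(n,uv,z,c=None):
    K,d,e,A=c or cam(n)
    p=cv2.undistortPoints(np.array([[uv]],float),K,d)[0,0]
    v=A@np.array([p[0],p[1],1.]); return (e+v*(z-e[2])/v[2])[:2]
def proj(n,P,c=None):
    K,d,e,A=c or cam(n)
    q=(np.atleast_2d(P)-e)@A
    return cv2.projectPoints(q,np.zeros(3),np.zeros(3),K,d)[0][:,0]
E
```

```text
(no output)
```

View pics/crop1.png

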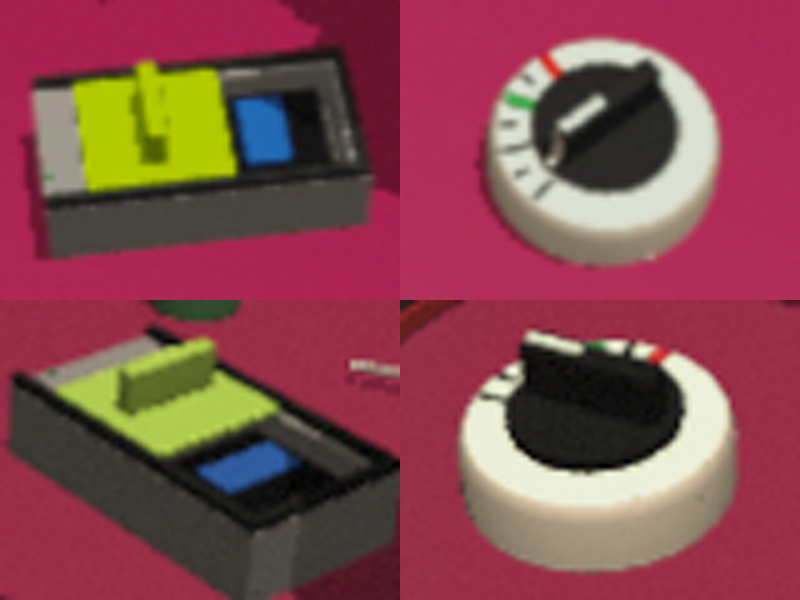

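```bash
python3 - <<'E'
from h import *
from scipy.optimize import least_squares
cs,cd=cam("scene"),cam("side")
S=lambda x,y,ox,oy:(ox+(x+.5)/5-.5,oy+(y+.5)/5-.5)
a=[S(x,y,230,130) for x,y in [(33,80),(340,47),(370,175),(43,203)]]
b=[S(x,y,290,170) for x,y in [(155,30),(400,160),(250,225),(12,75)]]
# corners order: (+x far?) 
for n,c,l in(("scene",cs,a),("side",cd,b)):
    P=np.array([px(n,p,.058,c) for p in l]); print(n,P.round(4).tolist(),P.mean(0),np.linalg.norm(P-np.roll(P,-1,0),axis=1))
    print('  yaw', [np.degrees(np.arctan2(*(P[i]-P[j])[::-1])).round(1) for i,j in((0,1),(3,2))])
s=lambda x,y,z:px("scene",S(x-400,y,272,228),z,cs)
d=lambda x,y,z:px("side",S(x-400,y-300,188,235),z,cd)
print("rib top ends scene",px("scene",S(147,63,230,130),.085,cs),px("scene",S(152,135,230,130),.085,cs))
print("rib top ends side",px("side",S(213,43,290,170),.085,cd),px("side",S(122,76,290,170),.085,cd))
# timer centre fit: disc extents (z .049) and case (z .04)
def ext(n,c,C,rad,z):
    t=np.linspace(0,2*np.pi,180);P=np.c_[C[0]+rad*np.cos(t),C[1]+rad*np.sin(t),0*t+z];q=proj(n,P,c);return q[:,0].min(),q[:,0].max(),q[:,1].min(),q[:,1].max()
def m(x0,x1,y0,y1,ox,oy):
    p=S(x0,y0,ox,oy);q=S(x1,y1,ox,oy);return np.array([p[0],q[0],p[1],q[1]])
M1=m(133,280,62,192,272,228);M2=m(105,285,0,170,188,235)
M3=m(88,318,38,0,272,228)
def f(C): 
    return np.r_[ext("scene",cs,C,.044,.049)-M1,(ext("side",cd,C,.044,.049)-M2)[[0,1,3]],(ext("scene",cs,C,.068,.04)-M3)[:3]]
o=least_squares(f,s(606,127,.049));C=o.x;print("timer",C,o.fun.round(2))
ang=lambda p:np.degrees(np.arctan2(*(p-C)[::-1])).round(1)
for k,p in dict(red=s(550,65,.04),green=s(518,101,.04),zero=s(545,190,.04),redS=d(658,355,.04),zeroS=d(495,398,.04),greenS=d(595,348,.04)).items(): print(k,ang(p),np.linalg.norm(p-C))
p,q=s(605,98,.079),s(556,133,.079);print("stripe",p,q,np.degrees(np.arctan2(*(q-p)[::-1])),ang(p),ang(q))
p,q=d(582,352,.079),d(528,337,.079);print("stripe side",p,q,np.degrees(np.arctan2(*(q-p)[::-1])))
# loose things (rough)
for k,u,z in(("torch",(276,214),.02),("torch",(303,203),.02),("bottle",(207,135),0),("spare",(229,232),.03),("nozzle",(247,280),.04),("tape",(212,200),.048),("drv",(252,127),.01),("drv",(289,108),.01)): print(k,px("scene",u,z,cs).round(3))
E
```

```text
scene [[0.5866, -0.2873], [0.3832, -0.2147], [0.4257, -0.0991], [0.6288, -0.1799]] [ 0.50607036 -0.19525038] [0.21602806 0.12323246 0.21850856 0.11542196]
  yaw [np.float64(-19.6), np.float64(-21.7)]
side [[0.5786, -0.2886], [0.3788, -0.2207], [0.4193, -0.1067], [0.6223, -0.1827]] [ 0.49977608 -0.1996756 ] [0.2109863  0.12103259 0.21675416 0.11461637]
  yaw [np.float64(-18.8), np.float64(-20.5)]
rib top ends scene [ 0.52093511 -0.23961724] [ 0.54818419 -0.17752067]
rib top ends side [ 0.5157066  -0.24462727] [ 0.5406207  -0.17496038]
timer [0.56868047 0.20454331] [-0.23  0.65 -0.86 -1.   -1.51 -0.96 -1.17  0.47  1.01 -1.09]
red -82.8 0.055022044313076765
green -49.1 0.0550803571203737
zero 19.3 0.05504973827875194
redS -84.2 0.06103395412886385
zeroS 14.3 0.0520332969372398
greenS -52.3 0.05969968965896099
stripe [0.57303095 0.20577417] [0.60921051 0.21267091] 10.792540966552266 15.8 11.3
stripe side [0.57186416 0.20300571] [0.6012808 0.2084119] 10.413615883422954
torch [0.59  0.014]
torch [0.493 0.016]
bottle [ 0.639 -0.445]
spare [0.751 0.013]
nozzle [0.776 0.192]
tape [ 0.752 -0.113]
drv [ 0.476 -0.394]
drv [ 0.302 -0.423]
```

Measured so far: the dock is centred at about (0.503, -0.197) with yaw about -20°, and the rib is at about (0.531, -0.209). Opposite edges and sizes agree with the given ones. The timer is at about (0.569, 0.204) with the dial near 0. I'll turn the tool to yaw -110 first.

Emit:
{"op": "carry_out", "data": {
  "targets": [
    [0, 0, 0, 0, 0, -0.17],
    [0, 0, 0, 0, 0, -0.17],
    [0, 0, 0, 0, 0, -0.17],
    [0, 0, 0, 0, 0, -0.17],
    [0, 0, 0, 0, 0, -0.17]
  ],
  "hand": 1
}}

```text
time_s: 0.72
tcp_pos: [0.1785, -0.6507, 0.234]
eef_rot: [180.0, 0.0, -113.3]
contact_force: [0.5, 0.4, -0.5]
gripper_width: 0.0875
gripper_force: 0.0
```

```bash
cat >>h.py <<'E'
def go(pos,yaw,n=1,cmd=None):
    s=r.get_state(); M=R.from_euler('xyz',s['eef_rot'],degrees=True); T=R.from_euler('xyz',[180,0,yaw],degrees=True)
    d=M.inv().apply(np.array(pos)-s['tcp_pos'])/.5; w=np.degrees((M.inv()*T).as_rotvec())/60
    print('t',s['time_s'],'tcp',s['tcp_pos'].round(4),s['eef_rot'].round(1),'F',s['contact_force'].round(1),'w',round(s['gripper_width'],4),'\n shift/row',(d/n).round(4),'turn/row',(w/n).round(4))
E
python3 -c "
from h import *
go([.531,-.209,.235],-110,10)"
```

```text
t 0.725 tcp [ 0.1785 -0.6507  0.234 ] [ 180.     0.  -113.3] F [ 0.5  0.4 -0.5] w 0.0875 
 shift/row [-1.09e-01 -2.98e-02 -1.00e-04] turn/row [ 0.0001  0.0001 -0.0055]
```

Emit:
{"op": "carry_out", "data": {
  "targets": [
    [-0.109, -0.03, 0, 0, 0, 0],
    [-0.109, -0.03, 0, 0, 0, 0],
    [-0.109, -0.03, 0, 0, 0, 0],
    [-0.109, -0.03, 0, 0, 0, 0],
    [-0.109, -0.03, 0, 0, 0, 0]
  ]
}}

```text
time_s: 1.35
tcp_pos: [0.3574, -0.4298, 0.2344]
eef_rot: [180.0, 0.0, -113.7]
contact_force: [1.1, -0.4, 0.2]
gripper_width: 0.0877
gripper_force: 0.0
```

Emit:
{"op": "carry_out", "data": {
  "targets": [
    [-0.109, -0.03, 0, 0, 0, 0],
    [-0.109, -0.03, 0, 0, 0, 0],
    [-0.109, -0.03, 0, 0, 0, 0],
    [-0.109, -0.03, 0, 0, 0, -0.055],
    [0, 0, 0, 0, 0, 0]
  ]
}}

```text
time_s: 1.98
tcp_pos: [0.501, -0.253, 0.2341]
eef_rot: [180.0, 0.0, -110.1]
contact_force: [-0.2, -0.6, 0.9]
gripper_width: 0.0878
gripper_force: 0.0
```

```bash
python3 -c "
from h import *
go([.531,-.209,.12],-110,1)
i=r.camera_info('wrist');print(i)
cv2.imwrite('pics/w1.png',r.capture('wrist')[:,:,::-1])
np.save('w1.npy',np.array(cam('wrist'),dtype=object),allow_pickle=True)"
```

```text
t 1.975 tcp [ 0.501  -0.253   0.2341] [ 180.     0.  -110.1] F [-0.2 -0.6  0.9] w 0.0878 
 shift/row [-0.1033 -0.0263  0.2282] turn/row [ 0.0004  0.0002 -0.0013]
{'K': array([[322.19059354,   0.        , 275.46603585],
       [  0.        , 322.19059354, 202.65550618],
       [  0.        ,   0.        ,   1.        ]]), 'distortion': array([-0.06872174,  0.        ,  0.        ,  0.        ,  0.        ]), 'eye': array([ 0.47604969, -0.32456778,  0.38399745]), 'attitude': array([ 1.63708650e+02, -5.38797081e-02,  1.59915864e+02])}
```

View pics/w1.png

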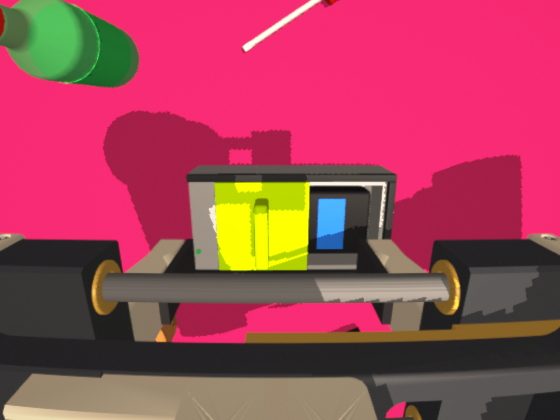

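The wrist view shows the dock squarely aligned (left edge column 190, right edge column 394). The far end of the rib is at (261,203) and its near end at about (261,268).

```bash
python3 - <<'E'
from h import *
c=cam("wrist")
p=lambda u,v,z:px("wrist",(u,v),z,c)
a,b=p(191,179,.058),p(393,178,.058);print("rail",a,b,np.degrees(np.arctan2(*(a-b)[::-1])),np.linalg.norm(a-b))
print("rib far",p(261,203,.085),p(254,203,.085),p(268,203,.085))
print("cover top edge",p(217,250,.055),p(309,250,.055))
E
```

```text
rail [ 0.58062844 -0.29044319] [ 0.38316777 -0.21901013] -19.888017159212843 0.20998427762773883
rib far [ 0.51783414 -0.24812506] [ 0.52418961 -0.25046537] [ 0.51148082 -0.24578552]
cover top edge [ 0.58776323 -0.2062787 ] [ 0.49147518 -0.17088957]
```

Emit:
{"op": "carry_out", "data": {
  "targets": [
    [-0.106, -0.027, 0, 0, 0, 0],
    [0, 0, 0.08, 0, 0, 0],
    [0, 0, 0.08, 0, 0, 0],
    [0, 0, 0.08, 0, 0, 0],
    [0, 0, 0, 0, 0, 0]
  ]
}}

```text
time_s: 2.65
tcp_pos: [0.5272, -0.2114, 0.1118]
eef_rot: [179.6, -0.1, -110.5]
contact_force: [-0.1, -0.2, 0.7]
gripper_width: 0.0878
gripper_force: 0.0
```

```bash
python3 -c "
from h import *
go([.532,-.208,.068],-110,1)"
```

```text
t 2.65 tcp [ 0.5272 -0.2114  0.1118] [ 1.796e+02 -1.000e-01 -1.105e+02] F [-0.1 -0.2  0.7] w 0.0878 
 shift/row [-0.0099 -0.0072  0.0875] turn/row [ 0.0062 -0.0015 -0.0077]
```

Emit:
{"op": "carry_out", "data": {
  "targets": [
    [-0.01, -0.007, 0.04, 0.006, 0, -0.008],
    [0, 0, 0.047, 0, 0, 0],
    [0, 0, 0, 0, 0, 0],
    [0, 0, 0, 0, 0, 0]
  ]
}}

```text
time_s: 3.15
tcp_pos: [0.5362, -0.208, 0.0729]
eef_rot: [-179.5, 0.0, -109.9]
contact_force: [0.4, 0.8, 0.5]
gripper_width: 0.0876
gripper_force: 0.0
```

Emit:
{"op": "carry_out", "data": {
  "targets": [
    [0, 0, 0, 0, 0, 0],
    [0, 0, 0, 0, 0, 0],
    [0, 0, 0, 0, 0, 0],
    [0, 0, 0, 0, 0, 0],
    [0, 0, 0, 0, 0, 0]
  ],
  "hand": 0,
  "squeeze": 20
}}

```text
time_s: 3.78
tcp_pos: [0.5352, -0.2074, 0.071]
eef_rot: [-179.7, -0.0, -109.9]
contact_force: [0.5, -0.6, 0.2]
gripper_width: 0.0433
gripper_force: 0.0
```

```bash
python3 -c "
from h import *
x=np.array([np.cos(np.radians(20)),-np.sin(np.radians(20))])
s=r.get_state();print('dock x',(s['tcp_pos'][:2]-[.503,-.197])@x,'y',(s['tcp_pos'][:2]-[.503,-.197])@[ -x[1],x[0]])
go(list(np.array([.503,-.197])-.055*x)+[s['tcp_pos'][2]],-110,1)"
```

```text
dock x 0.033843177836605016 y 0.001255920955347746
t 3.775 tcp [ 0.5352 -0.2074  0.071 ] [-179.7   -0.  -109.9] F [ 0.5 -0.6  0.2] w 0.0433 
 shift/row [ 0.0021  0.1777 -0.0011] turn/row [-0.0058 -0.0001  0.0021]
```

Still closing; I'll wait for it to finish.

Emit:
{"op": "carry_out", "data": {
  "targets": [
    [0, 0, 0.003, 0, 0, 0],
    [0, 0, 0, 0, 0, 0],
    [0, 0, 0, 0, 0, 0],
    [0, 0, 0, 0, 0, 0],
    [0, 0, 0, 0, 0, 0]
  ]
}}

```text
time_s: 4.4
tcp_pos: [0.535, -0.2073, 0.0694]
eef_rot: [-179.7, -0.0, -109.9]
contact_force: [-1.5, 1.0, 1.0]
gripper_width: 0.0137
gripper_force: 20.0
```

Emit:
{"op": "carry_out", "data": {
  "targets": [
    [0, 0.02, 0, 0, 0, 0],
    [0, 0.03, 0, 0, 0, 0],
    [0, 0.03, 0, 0, 0, 0],
    [0, 0.03, 0, 0, 0, 0],
    [0, 0.03, 0, 0, 0, 0]
  ]
}}

```text
time_s: 5.03
tcp_pos: [0.4686, -0.1832, 0.0694]
eef_rot: [-179.6, 0.0, -109.9]
contact_force: [2.3, -1.0, -0.1]
gripper_width: 0.0141
gripper_force: 20.0
```

Emit:
{"op": "carry_out", "data": {
  "targets": [
    [0, 0.01, 0, 0, 0, 0],
    [0, 0.008, 0, 0, 0, 0],
    [0, 0.006, 0, 0, 0, 0],
    [0, 0.004, 0, 0, 0, 0],
    [0, 0, 0, 0, 0, 0]
  ]
}}

```text
time_s: 5.65
tcp_pos: [0.4567, -0.1788, 0.0693]
eef_rot: [-179.6, 0.0, -109.9]
contact_force: [1.1, 0.3, 5.7]
gripper_width: 0.014
gripper_force: 20.0
```

```bash
python3 -c "
from h import *
x=np.array([np.cos(np.radians(20)),-np.sin(np.radians(20))])
s=r.get_state();print('dock x',(s['tcp_pos'][:2]-[.503,-.197])@x,s['contact_force'][:2]@x)
go(list(np.array([.503,-.197])-.051*x)+[s['tcp_pos'][2]],-110,1)"
```

```text
dock x -0.04976050797351582 0.8963734025376955
t 5.65 tcp [ 0.4567 -0.1788  0.0693] [-179.6    0.  -109.9] F [1.1 0.3 5.7] w 0.014 
 shift/row [ 0.0024  0.0025 -0.    ] turn/row [-0.0065  0.0001  0.0022]
```

Emit:
{"op": "carry_out", "data": {
  "targets": [
    [0, 0.004, 0, 0, 0, 0],
    [0, 0.004, 0, 0, 0, 0],
    [0, 0, 0, 0, 0, 0]
  ]
}}

```text
time_s: 6.02
tcp_pos: [0.4557, -0.1784, 0.0694]
eef_rot: [-179.3, 0.0, -109.8]
contact_force: [11.0, -10.6, -8.0]
gripper_width: 0.0139
gripper_force: 20.0
```

The force rose to about 15 N, so the cover is at its stop. I'll ease off 2 mm, release and rise.

Emit:
{"op": "carry_out", "data": {
  "targets": [
    [0, -0.004, 0, 0, 0, 0],
    [0, 0, 0, 0, 0, 0]
  ]
}}

```text
time_s: 6.28
tcp_pos: [0.4558, -0.1785, 0.0694]
eef_rot: [-179.5, 0.0, -109.9]
contact_force: [5.3, -3.1, 1.7]
gripper_width: 0.0137
gripper_force: 20.0
```

Emit:
{"op": "carry_out", "data": {
  "targets": [
    [0, 0, 0, 0, 0, 0],
    [0, 0, 0, 0, 0, 0],
    [0, 0, 0, 0, 0, 0],
    [0, 0, 0, 0, 0, 0],
    [0, 0, 0, 0, 0, 0]
  ],
  "hand": 1
}}

```text
time_s: 6.9
tcp_pos: [0.4543, -0.1781, 0.069]
eef_rot: [-179.7, -0.0, -109.9]
contact_force: [-0.1, -0.9, 0.2]
gripper_width: 0.0585
gripper_force: 0.0
```

Emit:
{"op": "carry_out", "data": {
  "targets": [
    [0, 0, -0.03, 0, 0, 0],
    [0, 0, -0.06, 0, 0, 0],
    [0, 0, -0.08, 0, 0, 0],
    [0, 0, -0.08, 0, 0, 0],
    [0, 0, -0.08, 0, 0, 0]
  ]
}}

```text
time_s: 7.52
tcp_pos: [0.4532, -0.1777, 0.2354]
eef_rot: [-179.6, 0.0, -109.9]
contact_force: [1.5, 1.0, -1.0]
gripper_width: 0.0877
gripper_force: 0.0
```

```bash
python3 -c "
from h import *
go([.569,.204,.235],-110,10)
a=cv2.resize(r.capture('side')[165:230,280:380],(800,520),interpolation=cv2.INTER_CUBIC)
cv2.imwrite('pics/s2.png',a[:,:,::-1])"
```

```text
t 7.525 tcp [ 0.4532 -0.1777  0.2354] [-179.6    0.  -109.9] F [ 1.5  1.  -1. ] w 0.0877 
 shift/row [-0.0797  0.0042  0.0001] turn/row [-0.0006  0.      0.0002]
```

View pics/s2.png

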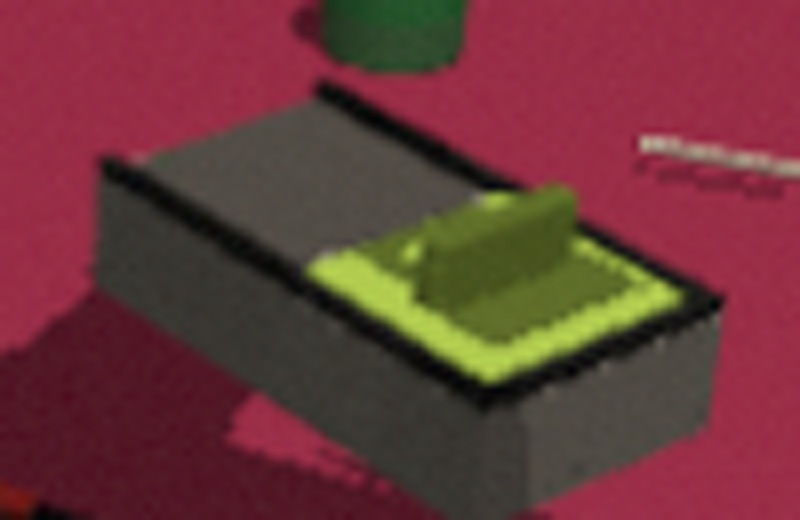

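The cover is home: in the crop its front edge lies along the end rail at about (490,380)-(690,295), and the bay is fully covered. Next I move toward the timer and turn the tool to yaw about 10°.

Emit:
{"op": "carry_out", "data": {
  "targets": [
    [-0.09, 0.023, 0, 0, 0, 0],
    [-0.09, 0.023, 0, 0, 0, 0],
    [-0.09, 0.023, 0, 0, 0, 0],
    [-0.09, 0.023, 0, 0, 0, 0],
    [-0.09, 0.023, 0, 0, 0, 0]
  ]
}}

```text
time_s: 8.2
tcp_pos: [0.4757, 0.0549, 0.2336]
eef_rot: [-179.6, 0.0, -109.9]
contact_force: [0.6, -0.1, -0.3]
gripper_width: 0.0878
gripper_force: 0.0
```

Emit:
{"op": "carry_out", "data": {
  "targets": [
    [-0.09, 0.023, 0, 0, 0, 0],
    [-0.09, 0.023, 0, 0, 0, 0],
    [-0.09, 0.023, 0, 0, 0, 0],
    [0, 0, 0, 0, 0, -0.16],
    [0, 0, 0, 0, 0, -0.16]
  ]
}}

```text
time_s: 8.82
tcp_pos: [0.4891, 0.1927, 0.2328]
eef_rot: [-179.7, -0.2, -90.3]
contact_force: [-0.5, -1.8, 1.2]
gripper_width: 0.0877
gripper_force: 0.0
```

Emit:
{"op": "carry_out", "data": {
  "targets": [
    [0, 0, 0, 0, 0, -0.16],
    [0, 0, 0, 0, 0, -0.16],
    [0, 0, 0, 0, 0, -0.16],
    [0, 0, 0, 0, 0, -0.16],
    [0, 0, 0, 0, 0, -0.16]
  ]
}}

```text
time_s: 9.45
tcp_pos: [0.4892, 0.192, 0.2332]
eef_rot: [-179.9, -0.3, -42.4]
contact_force: [-0.2, 1.3, 1.4]
gripper_width: 0.088
gripper_force: 0.0
```

Emit:
{"op": "carry_out", "data": {
  "targets": [
    [0, 0, 0, 0, 0, -0.16],
    [0, 0, 0, 0, 0, -0.16],
    [0, 0, 0, 0, 0, -0.16],
    [0, 0, 0, 0, 0, -0.16],
    [0, 0, 0, 0, 0, -0.16]
  ]
}}

```text
time_s: 10.07
tcp_pos: [0.4892, 0.192, 0.2332]
eef_rot: [179.8, -0.3, 5.6]
contact_force: [1.1, -0.1, 0.8]
gripper_width: 0.0874
gripper_force: 0.0
```

```bash
python3 -c "
from h import *
go([.49,.19,.235],10.6,2); print(r.get_state()['joints'].round(1))"
```

```text
t 10.075 tcp [0.4892 0.192  0.2332] [179.8  -0.3   5.6] F [ 1.1 -0.1  0.8] w 0.0874 
 shift/row [ 0.0006  0.002  -0.0018] turn/row [ 0.0015 -0.0025 -0.0413]
[ 43.1   6.3 -18.5   0.3 -65.   52.4]
```

Emit:
{"op": "carry_out", "data": {
  "targets": [
    [0, 0, 0, 0.003, -0.005, -0.083],
    [0, 0, 0, 0, 0, 0],
    [0, 0, 0, 0, 0, 0]
  ]
}}

```text
time_s: 10.45
tcp_pos: [0.4893, 0.192, 0.2333]
eef_rot: [-180.0, -0.0, 10.2]
contact_force: [-0.2, -0.3, -0.4]
gripper_width: 0.0875
gripper_force: 0.0
```

```bash
python3 -c "
from h import *
go([.49,.19,.235],10.6,2)
K,d,e,A=cam('wrist');print(e,proj('wrist',[.569,.204,.049]))
cv2.imwrite('pics/w3.png',cv2.resize(r.capture('wrist')[100:310,130:410],(800,600),interpolation=cv2.INTER_CUBIC)[:,:,::-1])"
```

```text
t 10.45 tcp [0.4893 0.192  0.2333] [-180.    -0.    10.2] F [-0.2 -0.3 -0.4] w 0.0875 
 shift/row [ 0.0004  0.0021 -0.0017] turn/row [-0.     -0.0001 -0.0035]
[0.5643871  0.20462946 0.38324776] [[277.35110433 105.12181851]]
```

View pics/w3.png

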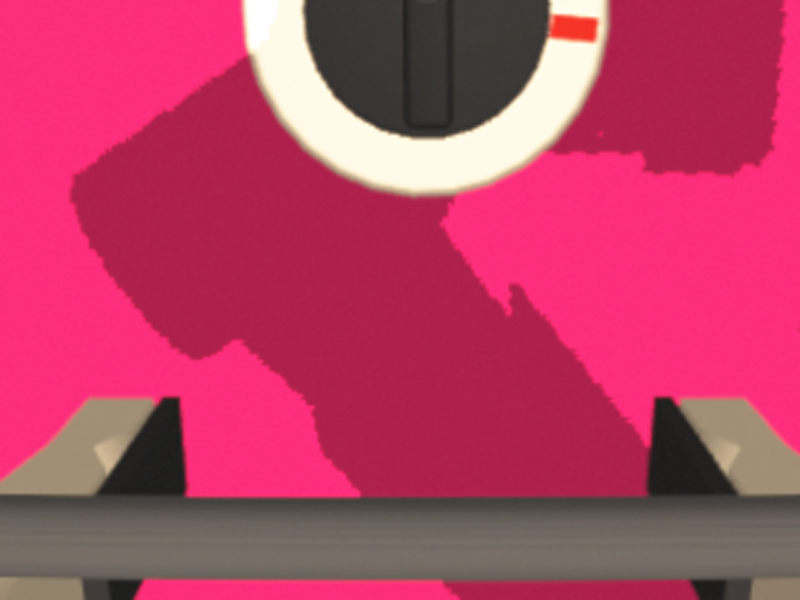

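The bar runs vertically in the image at crop column 428, so the jaws line up with it, but the timer is cut off at the top. I'll crop higher.

```bash
python3 -c "
from h import *
cv2.imwrite('pics/w4.png',cv2.resize(r.capture('wrist')[30:180,180:380],(800,600),interpolation=cv2.INTER_CUBIC)[:,:,::-1])"
```

```text
(no output)
```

View pics/w4.png

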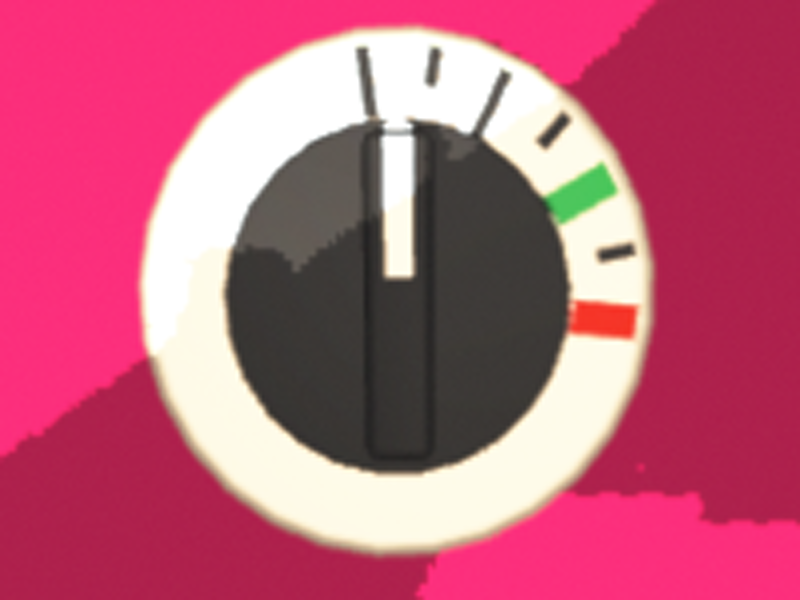

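The whole timer shows: bar from (398,130) to (400,458), disc x 227..569 and y 118..472, 0 mark (365,80), green (582,193), red (604,320).

```bash
python3 - <<'E'
from h import *
c=cam("wrist")
p=lambda x,y,z:px("wrist",(180+(x+.5)/4-.5,30+(y+.5)/4-.5),z,c)
L=p(227,295,.049),p(569,295,.049),p(398,118,.049),p(398,472,.049)
C=sum(L)/4;print("disc",C,np.linalg.norm(L[0]-L[1]),np.linalg.norm(L[2]-L[3]))
L=p(141,290,.04),p(653,290,.04),p(398,27,.04),p(398,553,.04)
print("case",sum(L)/4,np.linalg.norm(L[0]-L[1]),np.linalg.norm(L[2]-L[3]))
a,b=p(398.5,130,.079),p(400,458,.079);print("bar",(a+b)/2,np.linalg.norm(a-b),'ang',np.degrees(np.arctan2(*(a-b)[::-1])))
for n,m,t in(("0",p(365,80,.04),0),("g",p(582,193,.04),1.2),("r",p(604,320,.04),1.8)):
    print(n,np.degrees(np.arctan2(*(m-C)[::-1])+t))
go(list(C)+[.068],10.6,1)
E
```

```text
disc [0.5704532  0.20255926] 0.08541357428333515 0.08569010019379347
case [0.57115998 0.20272511] 0.1313857684315127 0.13090308787692156
bar [0.56973656 0.20242747] 0.0722275032560054 ang 10.658638585604967
0 19.130578838596445
g 18.061262931588747
r 17.638098350063956
t 10.55 tcp [0.4893 0.192  0.2334] [-180.    -0.    10.2] F [ 0.2 -0.3 -0.3] w 0.0873 
 shift/row [0.1634 0.0081 0.3308] turn/row [-0.0001 -0.0003 -0.0061]
```

Emit:
{"op": "carry_out", "data": {
  "targets": [
    [0.08, 0.004, 0, 0, 0, -0.006],
    [0.083, 0.004, 0, 0, 0, 0],
    [0, 0, 0.07, 0, 0, 0],
    [0, 0, 0.07, 0, 0, 0],
    [0, 0, 0.07, 0, 0, 0]
  ]
}}

```text
time_s: 11.18
tcp_pos: [0.5703, 0.2029, 0.1273]
eef_rot: [-180.0, -0.0, 10.6]
contact_force: [-0.5, 0.4, -0.1]
gripper_width: 0.0875
gripper_force: 0.0
```

```bash
python3 -c "
from h import *
go([.570,.2025,.064],10.6,1)"
```

```text
t 11.175 tcp [0.5703 0.2029 0.1273] [-180.    -0.    10.6] F [-0.5  0.4 -0.1] w 0.0875 
 shift/row [-0.0008  0.0007  0.1266] turn/row [-0.0002 -0.0004 -0.    ]
```

Emit:
{"op": "carry_out", "data": {
  "targets": [
    [0, 0, 0.06, 0, 0, 0],
    [0, 0, 0.05, 0, 0, 0],
    [0, 0, 0.01, 0, 0, 0],
    [0, 0, 0, 0, 0, 0],
    [0, 0, 0, 0, 0, 0]
  ]
}}

```text
time_s: 11.8
tcp_pos: [0.571, 0.2034, 0.0697]
eef_rot: [-179.9, -0.1, 10.7]
contact_force: [-0.6, -0.1, 0.2]
gripper_width: 0.0875
gripper_force: 0.0
```

Emit:
{"op": "carry_out", "data": {
  "targets": [
    [0, 0, 0, 0, 0, 0],
    [0, 0, 0, 0, 0, 0],
    [0, 0, 0, 0, 0, 0],
    [0, 0, 0, 0, 0, 0],
    [0, 0, 0, 0, 0, 0]
  ],
  "hand": 0,
  "squeeze": 25
}}

```text
time_s: 12.42
tcp_pos: [0.5702, 0.203, 0.0684]
eef_rot: [-180.0, -0.0, 10.7]
contact_force: [-0.3, 0.6, -0.3]
gripper_width: 0.0432
gripper_force: 0.0
```

Emit:
{"op": "carry_out", "data": {
  "targets": [
    [0, 0, 0, 0, 0, 0],
    [0, 0, 0, 0, 0, 0],
    [0, 0, 0, 0, 0, 0],
    [0, 0, 0, 0, 0, 0],
    [0, 0, 0, 0, 0, 0]
  ]
}}

```text
time_s: 13.05
tcp_pos: [0.5702, 0.203, 0.0684]
eef_rot: [-180.0, -0.0, 10.7]
contact_force: [0.9, -0.0, -0.4]
gripper_width: 0.0157
gripper_force: 25.0
```

Emit:
{"op": "carry_out", "data": {
  "targets": [
    [0, 0, 0, 0, 0, 0.12],
    [0, 0, 0, 0, 0, 0.14],
    [0, 0, 0, 0, 0, 0.14],
    [0, 0, 0, 0, 0, 0.14],
    [0, 0, 0, 0, 0, 0.14]
  ]
}}

```text
time_s: 13.68
tcp_pos: [0.5701, 0.2021, 0.0684]
eef_rot: [179.9, -0.0, -30.4]
contact_force: [-0.1, -3.0, 1.4]
gripper_width: 0.016
gripper_force: 25.0
```

Emit:
{"op": "carry_out", "data": {
  "targets": [
    [0, 0, 0, 0, 0, 0.14],
    [0, 0, 0, 0, 0, 0.14],
    [0, 0, 0, 0, 0, 0.14],
    [0, 0, 0, 0, 0, 0.14],
    [0, 0, 0, 0, 0, 0.14]
  ]
}}

```text
time_s: 14.3
tcp_pos: [0.5693, 0.2015, 0.0684]
eef_rot: [179.9, -0.1, -72.4]
contact_force: [-3.3, -5.6, 4.7]
gripper_width: 0.0157
gripper_force: 25.0
```

Emit:
{"op": "carry_out", "data": {
  "targets": [
    [0, 0, 0, 0, 0, 0.14],
    [0, 0, 0, 0, 0, 0.14],
    [0, 0, 0, 0, 0, 0.12],
    [0, 0, 0, 0, 0, 0],
    [0, 0, 0, 0, 0, 0]
  ]
}}

```text
time_s: 14.92
tcp_pos: [0.5687, 0.2014, 0.0684]
eef_rot: [179.9, -0.1, -96.2]
contact_force: [-3.9, -3.7, 6.0]
gripper_width: 0.0155
gripper_force: 25.0
```

Emit:
{"op": "carry_out", "data": {
  "targets": [
    [0, 0, 0, 0, 0, -0.13],
    [0, 0, 0, 0, 0, -0.13],
    [0, 0, 0, 0, 0, -0.13],
    [0, 0, 0, 0, 0, -0.13],
    [0, 0, 0, 0, 0, -0.13]
  ]
}}

```text
time_s: 15.55
tcp_pos: [0.5696, 0.2016, 0.0684]
eef_rot: [179.9, -0.0, -56.9]
contact_force: [-1.5, -4.7, 2.8]
gripper_width: 0.0161
gripper_force: 25.0
```

Emit:
{"op": "carry_out", "data": {
  "targets": [
    [0, 0, 0, 0, 0, -0.1],
    [0, 0, 0, 0, 0, 0],
    [0, 0, 0, 0, 0, 0]
  ]
}}

```text
time_s: 15.92
tcp_pos: [0.5697, 0.2017, 0.0684]
eef_rot: [179.9, -0.0, -51.3]
contact_force: [-0.4, -5.0, 2.6]
gripper_width: 0.0157
gripper_force: 25.0
```

Emit:
{"op": "carry_out", "data": {
  "targets": [
    [0, 0, 0, 0, 0, 0],
    [0, 0, 0, 0, 0, 0],
    [0, 0, 0, 0, 0, 0],
    [0, 0, 0, 0, 0, 0],
    [0, 0, 0, 0, 0, 0]
  ],
  "hand": 1
}}

```text
time_s: 16.55
tcp_pos: [0.5703, 0.2031, 0.0685]
eef_rot: [-180.0, 0.0, -51.1]
contact_force: [-0.9, 0.1, -0.1]
gripper_width: 0.0609
gripper_force: 0.0
```

Emit:
{"op": "carry_out", "data": {
  "targets": [
    [0, 0, 0, 0, 0, 0],
    [0, 0, -0.03, 0, 0, 0],
    [0, 0, -0.07, 0, 0, 0],
    [0, 0, -0.08, 0, 0, 0],
    [0, 0, -0.08, 0, 0, 0]
  ]
}}

```text
time_s: 17.18
tcp_pos: [0.5703, 0.2029, 0.201]
eef_rot: [-179.9, -0.0, -51.1]
contact_force: [1.2, 0.5, -0.1]
gripper_width: 0.0877
gripper_force: 0.0
```

Emit:
{"op": "carry_out", "data": {
  "targets": [
    [0, 0, -0.07, 0, 0, 0],
    [-0.08, 0, 0, 0, 0, 0],
    [-0.08, 0, 0, 0, 0, 0],
    [0, 0, 0, 0, 0, 0],
    [0, 0, 0, 0, 0, 0]
  ]
}}

```text
time_s: 17.8
tcp_pos: [0.5201, 0.2653, 0.2344]
eef_rot: [-179.9, -0.0, -51.1]
contact_force: [-0.5, -0.2, -0.4]
gripper_width: 0.0876
gripper_force: 0.0
```

```bash
python3 -c "
from h import *
cv2.imwrite('pics/w5.png',cv2.resize(r.capture('wrist')[30:180,180:380],(800,600),interpolation=cv2.INTER_CUBIC)[:,:,::-1])
np.savez('c5.npz',*cam('wrist'))"
```

```text
(no output)
```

View pics/w5.png

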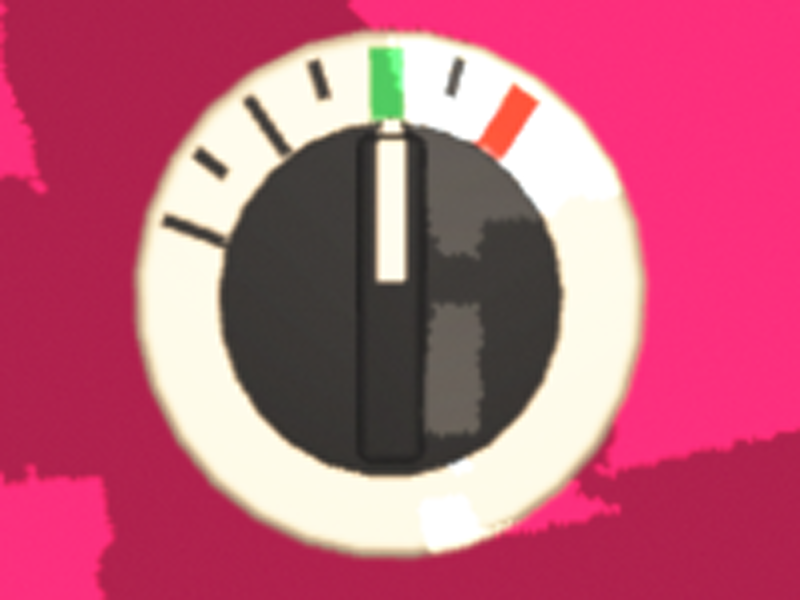

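The pointer stripe (391,210) points at the green mark (387,85) to within about 1°, and nothing is being touched. I'm handing the job in.

```bash
python3 -c "
from plant import r
print(r.close_job())"
```

```text
the job is handed in; nothing more can be done
None
```

The job is handed in, with no verdict returned: the green cover is home over the bay, and the dial was turned to about 2.0 rad, past the red mark, then back to the green 20-minute mark (within about 1° in the last picture).

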